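# Start the curing lamp and hold the bead carrier in its corner

### The job

Wake the curing lamp with the blue key, let it up, then start it with the green key, never two keys at once and without touching off the red stop key. Then take the wooden bead carrier by its orange handle, set it flat on the dark corner plate, long side along the long fence, and press it into the corner so that it sits flush and firmly against both fences at once. Finish while still holding it pressed there, and leave the other things on the table where they are.

Things in the scene. Friction and masses are not known exactly. Their poses are not given: they have to be found in the camera images.
- wake_key (a joint): blue round spring key (wake) on top of the controller; value = how far it is pressed in, m: 0 up, 0.006 fully down. It counts as pressed beyond 0.004. It starts to move at about 1.5 N, is fully down at about 5 N, and springs back up when let go.
- start_key (a joint): green round spring key (start) on top of the controller; value = how far it is pressed in, m: 0 up, 0.006 fully down. It counts as pressed beyond 0.004. It starts to move at about 1.5 N, is fully down at about 5 N, and springs back up when let go.
- stop_key (a joint): red round spring key (stop) on top of the controller; value = how far it is pressed in, m: 0 up, 0.006 fully down. It counts as pressed beyond 0.004. It starts to move at about 1.5 N, is fully down at about 5 N, and springs back up when let go.
- wake_key_top (a point): centre of the top face of the blue key (28 mm across, in a black collar 44 mm across), 67 mm above the table when up; press straight down. The keys stand 60 mm apart in a row, in any order of colours.
- start_key_top (a point): centre of the top face of the green key (28 mm across, in a black collar 44 mm across), 67 mm above the table when up; press straight down. The keys stand 60 mm apart in a row, in any order of colours.
- stop_key_top (a point): centre of the top face of the red key (28 mm across, in a black collar 44 mm across), 67 mm above the table when up; press straight down. The keys stand 60 mm apart in a row, in any order of colours.
- controller: grey lamp controller box, fixed, 100 x 200 x 45 mm, carrying the row of keys along its own y; origin at the centre of its underside; z up.
- carrier_center (a point): loose bead carrier, standing free on the table: dark wooden block 90 mm (its x) x 60 mm (its y) x 26 mm high, with an orange handle bar rising from the middle of its top: 50 mm (x) x 16 mm (y) x 34 mm high, so the whole is 60 mm tall. Six beads sit on the block's top at its two ends, up to 8 mm proud of it, outside the handle. About 0.2 kg. The point is its centre, 30 mm above its underside; z up.
- carrier: the same carrier; origin at the centre of its underside, axes as above. The wood drags noticeably on the plate and fences when pressed hard against them, and slides easily when resting lightly. It may go in either way round (half a turn makes no difference).
- corner_plate: dark steel plate, fixed, 200 mm (x) x 150 mm (y) x 12 mm thick; origin at the centre of its underside, z up. The two fences stand on it: the long one along its +y side, the short one along its +x end. Properly seated, the carrier's centre lies at x = +40, y = +30, z = +42 mm in this frame with its long side along this x.
- long_fence: aluminium fence with a violet strip, 194 mm long (along x) x 12 mm x 20 mm tall, fixed on the plate; origin at the centre of its underside; its inner face is 6 mm towards -y. Its top is 32 mm above the table.
- short_fence: aluminium fence with a violet strip, 120 mm long (along y) x 12 mm x 20 mm tall, fixed on the plate; origin at the centre of its underside; its inner face is 6 mm towards -x.
- corner (a point): the inner corner where both fence faces meet the top of the plate (12 mm above the table); axes as corner_plate: the long fence runs from here along -x, the short fence along -y, so the carrier is pressed in towards +x and +y.
- glue_bottle: small upright glue bottle, white with orange cap, 34 mm across, 85 mm tall; bystander, to be left alone; origin at the centre of its underside.
- bead_cup: small blue cup full of beads, 60 mm across, 40 mm tall; bystander, to be left alone; origin at the centre of its underside.
- brush: wooden-handled brush lying flat, 170 mm long; bystander, to be left alone; origin at the centre of its underside (lies along x).
- wire_spool: black spool of copper wire standing on its flange, 100 mm across, 72 mm tall; bystander, to be left alone; origin at the centre of its underside.
- tissue_box: red tissue box, 115 x 220 x 65 mm; bystander, to be left alone; origin at the centre of its underside.
- bead_platter: round terracotta dish heaped with mixed beads, 140 mm across, about 40 mm tall; bystander, to be left alone; origin at the centre of its underside.
- bead_jar: amber glass jar with a metal cap, 70 mm across, 100 mm tall; bystander, to be left alone; origin at the centre of its underside.
Not all that is in view belongs to the job. Leave any yellow look-alike of the carrier alone. Leave any pink look-alike of the corner_plate alone.

How it is judged:
On the way, in this order (a step that is already met when the one before it is completed fails the run):
1. the blue wake key is pressed (value of joint wake_key above 0.004 m), for 0.05 s.
2. the green start key is pressed with the blue one up again (value of joint start_key above 0.004 m and value of joint wake_key below 0.002 m), for 0.05 s.
3. the carrier is pressed flush into the corner (contact force between carrier and long_fence above 2 N and contact force between carrier and short_fence above 2 N and angle between the x axis of carrier_center and the x axis of corner_plate, either way round below 0.05 rad and x of carrier_center in the frame of corner_plate between 0.036 and 0.044 m and y of carrier_center in the frame of corner_plate between 0.026 and 0.034 m and z of carrier_center in the frame of corner_plate between 0.039 and 0.0445 m and angle between carrier_center's own z axis and vertical below 0.06 rad and contact force between carrier and the fingers above 1 N and linear speed of carrier below 0.01 m/s and value of joint each of wake_key, start_key, stop_key below 0.002 m), for 0.3 s.
At the end, for the whole second after the job is handed in: The robot's fingers are still on the carrier and press it with more than 2 N against each of the two fences; the carrier lies flat on the plate (within 3 mm and 0.06 rad), its long side along the long fence within 0.05 rad, its centre within 4 mm of the seated place, at rest; all keys are up (all of step 3); the arm keeps its last pose, push and grip.
It fails at once if the red stop key is pressed (value of joint stop_key above 0.004 m).
It fails at once if two keys are down at once (value of joint each of wake_key, start_key above 0.004 m).
It fails at once if a bystander is moved by more than 30 mm (distance of any of glue_bottle, bead_cup, brush, wire_spool, tissue_box, bead_platter, bead_jar from where it was at the start of the episode above 0.03 m).
It fails at once if the carrier is tipped over (angle between carrier_center's own z axis and vertical above 0.6 rad).
It also fails if it takes over 72 s, if anything falls off the work surface, if the arm or the gripper's body presses on something with over 40 N, if the wrist force passes 120 N, or if a joint passes its speed limit or range.

### The arm

A 6-joint arm with a two-finger parallel gripper is mounted at the origin on the work surface. World frame = base frame: x ahead of the robot, y to its left, z up, the work surface at z = 0. Lengths are in m, angles in rad, forces in N, time in s.
With the tool pointing down it reaches from about 0.375 to 0.925 m from the base axis. Payload 5.7 kg.
Tool frame: the origin (TCP) lies midway between the tips of the shut fingers; the grasp point (between the pads) lies 19 mm behind it (bot.grip_point_offset is the distance from the TCP to the grasp point, in m); z points along the fingers, y is the direction in which the jaws open and shut (so a half turn about z gives the same grasp; the last joint's range is limited). The gripper opens to 85 mm and grips with 20 to 120 N. Pads are 22 mm wide; open, the fingers measure 114 mm over their backs; the gripper's body (76 mm by 85 mm) begins 54 mm behind the grasp point. The pads swing forward as they close: fully open they stand 13 mm farther back than shut.
Start: joints at [1.018, 0.359, 1.51, -0, 1.272, -0.115], TCP at [0.254, 0.543, 0.231] pointing down, gripper open.
Joint ranges: [-2.97, 2.97], [-1.01, 2.36], [0.21, 2.38], [-0.96, 4.11], [0.2, 2.71], [-2.98, 2.98]. Speed limits (rad/s): [2.39, 2.39, 3.14, 3.14, 3.14, 3.14].

### API

Orientations are given as a 3x3 rotation matrix whose columns are the frame's x, y, z axes.
In Python, from station import bot gives the robot as it stands. The module is installed in compiled form; this text tells all that it offers.
- The arm moves only by the tool step_arm, never from a script. Its argument "deltas" is a list that holds one entry, the list of rows, each a list of 6 numbers: the shift along the tool's x, y, z in cm, then the turn, a rotation vector about the tool's x, y, z in degrees. In form: [[[tx, ty, tz, ax, ay, az], ...]]. A call has 1 to 20 rows; each row shifts and turns the commanded pose from where the row before left it, along the tool's axes as they then stand; what a row does not reach is not made up. A row lasts 1/10 s, in which the tool goes at most 50 mm and 8.59 degrees, less where a joint would pass 70% of its speed; a pose out of reach is approached as far as the arm can. A call with a gripper value outside its range is refused whole. "grip" is the finger opening in cm, from 0 to 8.54, set as the call begins (left out, the last holds). The fingers move at their own pace and stop on an object; "newtons" is the grip in N (left out, the last holds). Time passes only in rows, so rows that do not move let the fingers close. It gives the time, the measured TCP pose, the force and the opening at its end, in the units of the state.
- bot.get_state(): the state, without advancing time (a new reading comes with each control period).
- bot.grab_frame(name): name is "side" or "top" or "wrist"; returns (picture, depth): 384x512x3 uint8, red, green, blue; 384x512 float32, m along the optical axis (not along the pixel's ray), 0 where there is no reading.
- bot.camera_model(name): a dict with "vfov" (degrees; the focal length in pixels is half the picture's height over the tangent of half this angle, whatever the lens; pixels are square), "cx", "cy" (the principal point, pixels), "dist" ([k1, k2, p1, p2, k3] as OpenCV has them; the pictures are not rectified), "world_from_camera" (4x4, takes a point from camera to world coordinates). Camera axes: x right, y up, looking along -z (the intrinsics and any distortion apply to the point x, -y, -z); pixel columns grow to the right and rows downward; lengths in m; the calibration is good to about 2 mm. A picture is of the moment at which its call begins: read the wrist's pose just before it. camera_model takes no time and is no camera call; for the wrist camera it gives the pose at the moment of the call.
- bot.sign_off(): hands the job in, once; it reports no verdict.
The state is a dict: "time_s": time; "joints": joint angles; "dq": joint speeds; "tau": joint torques, N m; "eef_pos": TCP position; "ee_rot": TCP orientation; "contact_force": force on the tool from outside, world axes, zero at the start; "ft_torque": the same for the moment, N m; "gripper_width": opening from 0.0 (shut) to 1.0 (fully open).
Only numpy, scipy, OpenCV 4.12 (cv2) and the standard library are available. Lean on these libraries where they do the work, as an engineer would, in place of code of your own. Each camera call takes 0.05 s, during which the arm holds its last target. There are 200 camera calls.

## Working session

There is one attempt and no reset: what is moved stays moved. The work goes in short steps, Python scripts to look and compute and a tool call to move; the robot and the scene stay as the last step left them, time stands still between calls to the robot, and variables do not carry over. Pictures are saved under pics/ and viewed, about 8 in all and at most 12, crops included, and the job is handed in when it is done.

Besides the shell and the picture viewer there is one more tool, called after ">>>" in YAML: its name, and indented under it one key for each argument. step_arm: Moves the arm, as the interface text tells. Its arguments: {"type":"object","properties":{"deltas":{"type":"array"},"grip":{"type":"number"},"newtons":{"type":"number"}},"required":["deltas"]}

```bash
mkdir -p pics
cat > h.py <<'E'
import numpy as np, cv2
from station import bot
def cam(n):
    m=bot.camera_model(n); im,d=bot.grab_frame(n); return m,im,d
def K(m,s=(384,512)):
    f=s[0]/2/np.tan(np.radians(m['vfov'])/2); return np.array([[f,0,m['cx']],[0,f,m['cy']],[0,0,1.]])
def cloud(m,d):
    h,w=d.shape; v,u=np.mgrid[:h,:w]
    p=cv2.undistortPoints(np.stack([u,v],-1).reshape(-1,1,2).astype(np.float64),K(m),np.array(m['dist'],float)).reshape(h,w,2)
    P=np.stack([p[...,0]*d,-p[...,1]*d,-d],-1); T=np.array(m['world_from_camera'])
    return P@T[:3,:3].T+T[:3,3]
def save(n,im): cv2.imwrite('pics/'+n,cv2.cvtColor(im,cv2.COLOR_RGB2BGR))
E
python3 - <<'E'
from h import *
for n in('top','side'):
    m,im,d=cam(n); save(n+'.png',cv2.resize(im,(800,600))); np.savez(n+'.npz',im=im,P=cloud(m,d),d=d)
    print(n,np.array(m['world_from_camera']).round(3).tolist(),m['vfov'],m['dist'])
print(bot.get_state())
E
```

```text
top [[0.011, 0.984, -0.179, 0.336], [-1.0, 0.01, -0.003, -0.098], [-0.001, 0.179, 0.984, 1.394], [0.0, 0.0, 0.0, 1.0]] 50.334513091122275 [-0.03189423  0.          0.          0.          0.        ]
side [[-0.957, 0.22, -0.189, 0.308], [-0.29, -0.758, 0.584, 0.629], [-0.015, 0.614, 0.789, 1.043], [0.0, 0.0, 0.0, 1.0]] 47.254436371153595 [0.01846204 0.         0.         0.         0.        ]
{'time_s': 0.1, 'joints': array([ 1.01788450e+00,  3.59429157e-01,  1.51135437e+00,  2.25029317e-05,
        1.27252550e+00, -1.15095170e-01]), 'dq': array([-0.00034386, -0.00064907, -0.00146902,  0.00041867,  0.00164756,
        0.00055263]), 'tau': array([ 1.95694888e-04, -5.28652310e+01, -2.79349530e+01, -1.49943230e-04,
        4.87776517e-03, -4.47339983e-05]), 'eef_pos': array([0.25403779, 0.54286291, 0.23052846]), 'ee_rot': array([[-9.05676567e-01,  4.23968289e-01, -9.19683995e-04],
       [ 4.23969230e-01,  9.05675434e-01, -1.44932977e-03],
       [ 2.18465338e-04, -1.70254173e-03, -9.99998527e-01]]), 'contact_force': array([-0.11680228,  0.14856307,  0.04582054]), 'ft_torque': array([0.04606084, 0.02491555, 0.00600195]), 'gripper_width': 1.0007397687553894}
```

View pics/top.png

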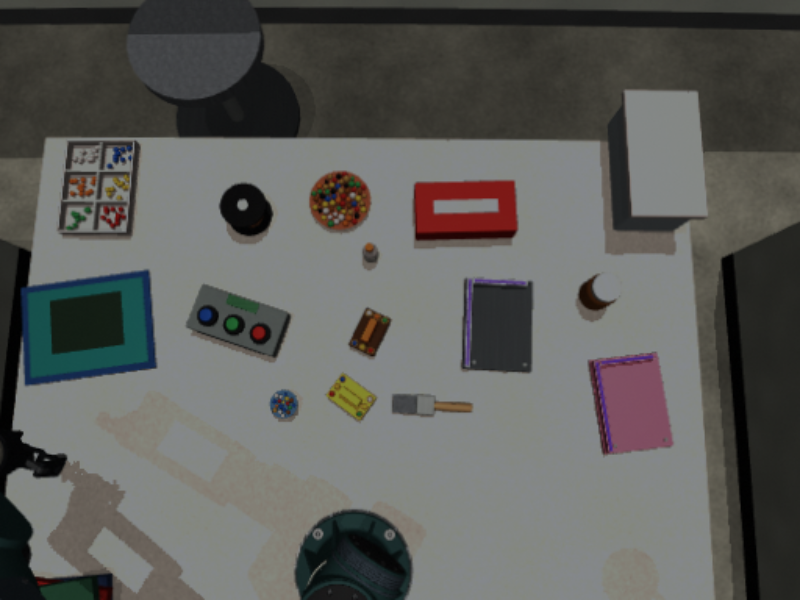

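View pics/side.png

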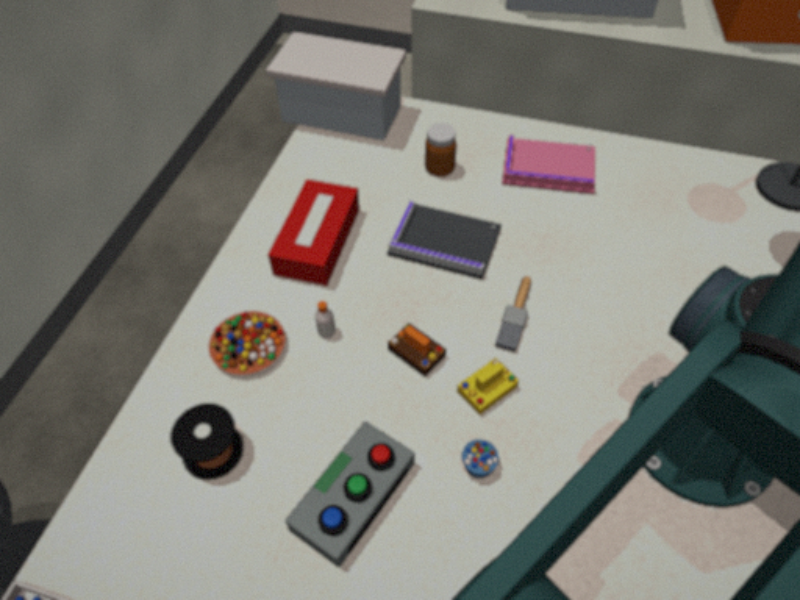

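The top picture (800x600) shows these candidates:
- **Carrier:** the dark wooden block with an orange bar at (370,332) fits. The yellow one at (351,397) is a decoy.
- **Plate:** the dark one at (498,325) fits. The pink one at (632,403) is a decoy. Its long fence is on the left (+y) and its short fence at the top (+x).
- **Keys:** blue (207,316), green (233,324), red (261,333).

I'll measure next, with one close crop to check the choice.

```bash
cat > meas.py <<'E'
from h import *
def rect(p): 
    (c,s,a)=cv2.minAreaRect((p[:,:2]*1000).astype(np.float32)); return np.round(c,1),np.round(s,1),round(a,1)
for n in('top','side'):
    D=np.load(n+'.npz'); im=D['im'];P=D['P'];d=D['d']; hsv=cv2.cvtColor(im,cv2.COLOR_RGB2HSV); H,S,V=[hsv[...,i].astype(int) for i in range(3)]
    z=P[...,2]; X=P[...,0];Y=P[...,1]
    tab=z[(abs(z)<.01)&(X>.35)&(X<.5)&(abs(Y)<.1)]; print(n,'table z',np.median(tab).round(4))
    ctrl=(X>.35)&(X<.65)&(Y>.12)&(Y<.45)
    for c,mk in dict(blue=(H>100)&(H<130)&(S>100),green=(H>45)&(H<85)&(S>100),red=((H<8)|(H>172))&(S>120)).items():
        m=mk&ctrl&(z>.058)&(d>0); 
        if m.sum()>5: print(c,m.sum(),((P[m].min(0)+P[m].max(0))/2).round(4),np.median(P[m],0).round(4))
    m=ctrl&(z>.035)&(z<.052); print('box',rect(P[m]))
    car=(X>.38)&(X<.6)&(Y>-.1)&(Y<.05)&~((H>22)&(H<35)&(S>120))&(d>0)
    m=car&(z>.016)&(V<200); print('car block',m.sum(),rect(P[m]));
    m=car&(z>.05); print('handle',m.sum(),rect(P[m]),np.median(P[m],0).round(4),P[m][:,2].max())
    pl=(X>.3)&(X<.65)&(Y>-.37)&(Y<-.15)&(d>0)
    m=pl&(z>.007)&(z<.04)&(V<170); print('plate',m.sum(),rect(P[m]))
    m=pl&(z>.007)&(z<.018);print('plate z',np.median(z[m]))
    m=pl&(z>.025)&(z<.04); print('fences',m.sum(),rect(P[m]),P[m].min(0),P[m].max(0))
E
python3 meas.py
python3 - <<'E'
from h import *
im=np.load('top.npz')['im']; save('crop.png',cv2.resize(im[170:290,110:350],(800,400),interpolation=cv2.INTER_CUBIC))
E
```

```text
top table z -0.0004
blue 62 [0.5239 0.317  0.0651] [0.523  0.3158 0.0652]
green 62 [0.5044 0.2612 0.0656] [0.5038 0.2604 0.0645]
red 62 [0.485  0.2041 0.0644] [0.4849 0.2031 0.0657]
box (array([488.1, 217.7]), array([311.8, 156.3]), 52.4)
car block 496 (array([455. ,  -9.1]), array([ 60.5, 181.7]), 65.4)
handle 80 (array([496.4, -28. ]), array([16.4, 49.7]), 64.4) [ 0.4948 -0.0284  0.0594] 0.06693422737401145
plate 2540 (array([ 476.4, -261.6]), array([216.6, 347.9]), 89.2)
plate z 0.012238875703293073
fences 347 (array([ 498.7, -225. ]), array([114. , 350.1]), 54.3) [ 0.33089511 -0.36912245  0.02517502] [ 0.61679111 -0.15166867  0.03939164]
side table z -0.0028
blue 127 [0.5206 0.3217 0.0642] [0.5191 0.3225 0.0649]
green 110 [0.502  0.2647 0.0639] [0.502  0.2658 0.0645]
red 108 [0.4836 0.2063 0.0635] [0.4833 0.209  0.0638]
box (array([487.4, 227.6]), array([301.2, 153.6]), 53.2)
car block 637 (array([453. ,  -4.9]), array([ 62.5, 176.7]), 65.7)
handle 109 (array([493. , -22.9]), array([17.2, 50. ]), 64.8) [ 0.4926 -0.0209  0.0566] 0.06027051584664678
plate 1799 (array([ 459.5, -265.2]), array([211.3, 302.8]), 85.4)
plate z 0.009551753545311126
fences 316 (array([ 542.7, -254.6]), array([112.1, 232. ]), 54.5) [ 0.41858838 -0.36541695  0.02505607] [ 0.6121853  -0.22353639  0.03424482]
```

View pics/crop.png

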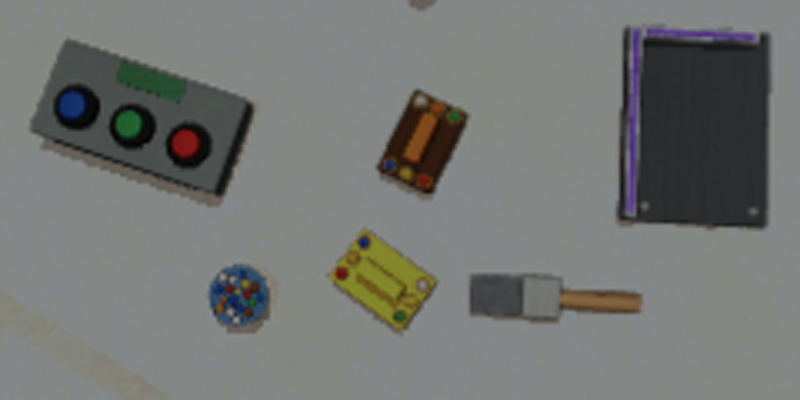

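The crop confirms it: dark wooden carrier with an orange bar at (422,140), dark plate with violet fences at (695,130), yellow decoy at (383,280). Next I'll shut the gripper and move above blue at about (0.522, 0.319).

>>> step_arm:
  deltas:
    - [[-2.6,-0.7,0.8,0,0,0],[-2.6,-0.7,0.8,0,0,0],[-2.6,-0.7,0.8,0,0,0],[-2.6,-0.7,0.8,0,0,0],[-2.6,-0.7,0.8,0,0,0],[-2.6,-0.7,0.8,0,0,0],[-2.6,-0.7,0.8,0,0,0],[-2.6,-0.7,0.8,0,0,0],[-2.6,-0.7,0.8,0,0,0],[-2.6,-0.7,0.8,0,0,0],[-2.6,-0.7,0.8,0,0,0],[-2.6,-0.6,0.8,0,0,0],[-2.6,-0.6,0.8,0,0,0],[0,0,0,0,0,0],[0,0,0,0,0,0]]
  grip: 0

```text
time_s: 1.6
eef_pos: [0.5225, 0.3189, 0.1267]
ee_rot: [[-0.905, 0.425, -0.002], [0.425, 0.905, -0.0], [0.001, -0.001, -1.0]]
contact_force: [-0.3, 0.5, -0.5]
gripper_width: 0.001
```

>>> step_arm:
  deltas:
    - [[0,0,1.5,0,0,0],[0,0,1.5,0,0,0],[0,0,1.5,0,0,0],[0,0,1.0,0,0,0],[0,0,0.5,0,0,0],[0,0,0.4,0,0,0],[0,0,0.2,0,0,0],[0,0,0,0,0,0],[0,0,0,0,0,0]]

```text
time_s: 2.5
eef_pos: [0.5226, 0.3197, 0.0618]
ee_rot: [[-0.906, 0.424, 0.0], [0.424, 0.906, 0.0], [0.0, 0.0, -1.0]]
contact_force: [-3.0, 0.3, 4.2]
gripper_width: 0.003
```

>>> step_arm:
  deltas:
    - [[0,0,0.2,0,0,0],[0,0,0.1,0,0,0],[0,0,0,0,0,0],[0,0,0,0,0,0]]

```text
time_s: 2.9
eef_pos: [0.5231, 0.3197, 0.0608]
ee_rot: [[-0.906, 0.424, 0.001], [0.424, 0.906, 0.001], [-0.001, 0.001, -1.0]]
contact_force: [-8.0, -0.9, 20.7]
gripper_width: -0.001
```

>>> step_arm:
  deltas:
    - [[0,0,-1.5,0,0,0],[0,0,-1.5,0,0,0],[0,0,-1,0,0,0],[-0.1,-1.5,0,0,0,0],[-0.1,-1.5,0,0,0,0],[-0.2,-1.5,0,0,0,0],[-0.2,-1.5,0,0,0,0],[0,0,0,0,0,0],[0,0,1.5,0,0,0],[0,0,1.0,0,0,0],[0,0,0.5,0,0,0],[0,0,0.4,0,0,0],[0,0,0.4,0,0,0],[0,0,0.1,0,0,0],[0,0,0,0,0,0],[0,0,0,0,0,0]]

```text
time_s: 4.5
eef_pos: [0.5022, 0.2624, 0.0608]
ee_rot: [[-0.906, 0.424, -0.0], [0.424, 0.906, -0.001], [0.0, -0.001, -1.0]]
contact_force: [-5.6, -2.6, 17.4]
gripper_width: -0.002
```

>>> step_arm:
  deltas:
    - [[0,0,-2,0,0,0],[0,0,-3,0,0,0],[0,0,-3,0,0,0],[-1.0,-2.4,-0.7,0,0,0],[-1.0,-2.4,-0.7,0,0,0],[-1.0,-2.4,-0.7,0,0,0],[-1.0,-2.4,-0.7,0,0,0],[-1.1,-2.4,-0.7,0,0,0],[-1.1,-2.4,-0.7,0,0,0],[-1.1,-2.4,-0.7,0,0,0],[-1.1,-2.4,-0.7,0,0,0],[-1.1,-2.4,-0.7,0,0,0],[-1.1,-2.4,-0.7,0,0,0],[-1.1,-2.5,-0.7,0,0,0],[0,0,0,0,0,0],[0,0,0,0,0,0]]
  grip: 8.5

```text
time_s: 6.1
eef_pos: [0.4967, -0.0272, 0.2165]
ee_rot: [[-0.905, 0.425, 0.001], [0.425, 0.905, 0.0], [-0.001, 0.001, -1.0]]
contact_force: [-0.2, 0.6, -0.4]
gripper_width: 0.994
```

Run:
```python
from h import *
m,im,d=cam('wrist'); save('w1.png',im); np.savez('w1.npz',im=im,P=cloud(m,d),d=d); print(np.array(m['world_from_camera']).round(3).tolist())
s=bot.get_state(); print(s['eef_pos'],s['contact_force'])
D=np.load('w1.npz');P=D['P'];z=P[...,2]
k=(d>0)&(P[...,0]>.43)&(P[...,0]<.56)&(abs(P[...,1]+.025)<.07)
for lo,hi in((.052,.07),(.02,.07)):
    q=P[k&(z>lo)&(z<hi)]; print(len(q),cv2.minAreaRect((q[:,:2]*1000).astype(np.float32)),np.median(q[:,2]) if len(q) else 0)
```

```text
[[0.426, -0.86, -0.282, 0.424], [0.905, 0.405, 0.132, 0.005], [0.001, -0.312, 0.95, 0.358], [0.0, 0.0, 0.0, 1.0]]
[ 0.4963849  -0.026583    0.21622018] [-0.56507747  0.73338908 -0.18709983]
858 ((492.3147888183594, -27.252513885498047), (15.485677719116211, 49.55003356933594), 65.17373657226562) 0.058448293501842025
4728 ((492.92864990234375, -27.17595672607422), (60.10337448120117, 90.38247680664062), 65.41907501220703) 0.025064918497565425
```

View pics/w1.png

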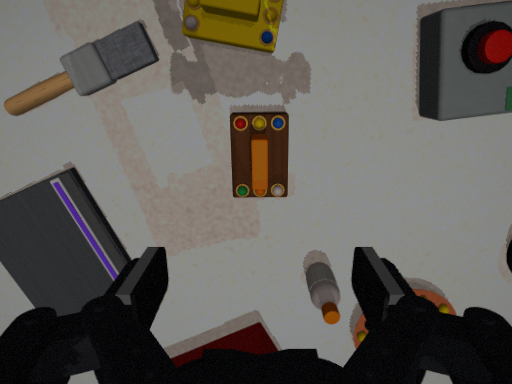

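The wrist view shows the carrier at (260,155), aligned with the jaws. The measured centre is (0.493, -0.027), so I'll descend and grip.

>>> step_arm:
  deltas:
    - [[0.3,-0.2,2.4,0,0,0],[0,0,2.5,0,0,0],[0,0,2.5,0,0,0],[0,0,2.5,0,0,0],[0,0,2.5,0,0,0],[0,0,2,0,0,0],[0,0,2,0,0,0],[0,0,1.5,0,0,0],[0,0,0.4,0,0,0],[0,0,0,0,0,0],[0,0,0,0,0,0]]

```text
time_s: 7.25
eef_pos: [0.4932, -0.0272, 0.0337]
ee_rot: [[-0.906, 0.423, 0.001], [0.423, 0.906, -0.0], [-0.001, 0.0, -1.0]]
contact_force: [0.6, 0.6, 0.3]
gripper_width: 0.995
```

>>> step_arm:
  deltas:
    - [[0,0,0,0,0,0],[0,0,0,0,0,0],[0,0,0,0,0,0],[0,0,0,0,0,0],[0,0,0,0,0,0],[0,0,0,0,0,0],[0,0,0,0,0,0],[0,0,0,0,0,0],[0,0,0,0,0,0],[0,0,0,0,0,0]]
  grip: 0
  newtons: 60

```text
time_s: 8.25
eef_pos: [0.4931, -0.0276, 0.0336]
ee_rot: [[-0.906, 0.424, 0.0], [0.424, 0.906, -0.0], [-0.001, 0.0, -1.0]]
contact_force: [-1.2, -0.1, 5.7]
gripper_width: 0.176
```

Run:
```python
from h import *
for n in('top','side'):
    D=np.load(n+'.npz'); im=D['im'];P=D['P'];d=D['d']; hsv=cv2.cvtColor(im,cv2.COLOR_RGB2HSV).astype(int); H,S,V=[hsv[...,i] for i in range(3)]
    X,Y,z=P[...,0],P[...,1],P[...,2]
    pl=(X>.37)&(X<.64)&(Y>-.36)&(Y<-.17)&(d>0)
    m=pl&(V<75)&(S<60)&(z<.02); m=cv2.morphologyEx(m.astype(np.uint8),cv2.MORPH_OPEN,np.ones((3,3)))>0
    q=P[m&(z>.005)]; print(n,'plate',len(q),cv2.minAreaRect((q[:,:2]*1000).astype(np.float32)))
    v=pl&(H>115)&(H<150)&(S>60)&(z>.02)
    q=P[v]; print('violet',len(q),q.min(0).round(4),q.max(0).round(4))
    for nm,s,f in(('long',q[(q[:,0]<.56)],(0,1)),('short',q[q[:,1]<np.median(q[q[:,0]<.5][:,1])-.03],(1,0))):
        for _ in range(3):
            c=np.polyfit(s[:,f[0]],s[:,f[1]],1); r=s[:,f[1]]-np.polyval(c,s[:,f[0]]); s=s[abs(r)<.006]
        print(nm,len(s),c.round(4),'z',np.median(s[:,2]).round(4))
```

```text
top plate 1729 ((509.7930908203125, -304.6885681152344), (112.52227020263672, 186.31436157226562), 87.95463562011719)
violet 209 [ 0.4263 -0.3581  0.0229] [ 0.614  -0.2312  0.041 ]
long 102 [-0.0406 -0.219 ] z 0.0319
short 61 [0.0362 0.6181] z 0.0335
side plate 1155 ((506.2694091796875, -311.8899841308594), (96.54175567626953, 184.52133178710938), 88.97859954833984)
violet 200 [ 0.4249 -0.3598  0.0227] [ 0.6092 -0.2263  0.0342]
long 93 [-0.038  -0.2168] z 0.0291
short 59 [0.0354 0.6143] z 0.0291
```

>>> step_arm:
  deltas:
    - [[0,0,-1,0,0,0],[0,0,-2.5,0,0,0],[0,0,-2.5,0,0,0],[-1.5,-2.2,0,0,0,0],[-1.5,-2.2,0,0,0,0],[-1.5,-2.2,0,0,0,0],[-1.5,-2.2,0,0,0,0],[-1.5,-2.2,0,0,0,0],[-1.5,-2.2,0,0,0,0],[-1.6,-2.1,0,0,0,0],[-1.6,-2.1,0,0,0,0],[-1.6,-2.1,0,0,0,0],[-1.6,-2.1,0,0,0,0],[0,0,0,0,0,-5],[0,0,0,0,0,-6],[0,0,0,0,0,-6],[0,0,0,0,0,-6],[0,0,0,0,0,0],[0,0,0,0,0,0]]

```text
time_s: 10.15
eef_pos: [0.5402, -0.2882, 0.0932]
ee_rot: [[-0.999, 0.039, -0.001], [0.039, 0.999, 0.0], [0.001, 0.0, -1.0]]
contact_force: [-0.1, 0.8, -2.6]
gripper_width: 0.177
```

Run:
```python
from h import *
m,im,d=cam('wrist'); save('w2.png',im); P=cloud(m,d); np.savez('w2.npz',im=im,P=P,d=d)
s=bot.get_state(); print(s['eef_pos'],s['contact_force'],s['ee_rot'].round(4).tolist(),s['gripper_width'])
```

```text
[ 0.54039636 -0.28829022  0.0932377 ] [-0.19837586  0.45477564 -3.34436821] [[-0.9992, 0.0388, -0.0006], [0.0388, 0.9992, 0.0002], [0.0006, 0.0002, -1.0]] 0.17368190467302133
```

View pics/w2.png

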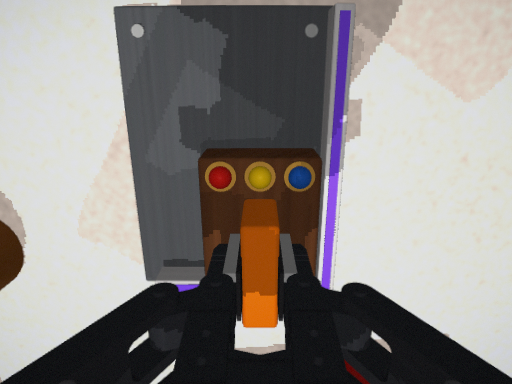

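Run:
```python
from h import *
D=np.load('w2.npz'); im=D['im'];P=D['P'];d=D['d']; hsv=cv2.cvtColor(im,cv2.COLOR_RGB2HSV).astype(int); H,S,V=[hsv[...,i] for i in range(3)]
u=np.arange(512)[None,:]+0*H; v=np.arange(384)[:,None]+0*H
q=P[(H>115)&(H<150)&(S>90)&(d>0)&(u>315)&(v<280)&(P[...,2]>.02)&(P[...,2]<.045)]
for _ in range(3):
    c=np.polyfit(q[:,0],q[:,1],1); q=q[abs(q[:,1]-np.polyval(c,q[:,0]))<.005]
print('violet long',len(q),c,np.median(q[:,2]))
# fence top across section, z>0.025
q=P[(u>315)&(v<200)&(d>0)&(P[...,2]>.027)&(P[...,2]<.04)]; r=q[:,1]-np.polyval(c,q[:,0]); print('fence top offsets',np.percentile(r,[2,10,50,90,98]).round(4))
q=P[(H>115)&(H<150)&(S>90)&(d>0)&(u<215)&(v>270)]; print('violet short',len(q),np.median(q,0) if len(q) else '')
pl=P[(u>160)&(u<300)&(v>40)&(v<140)]; print('plate z',np.median(pl[:,2]))
b=P[(u>205)&(u<318)&(v>160)&(v<235)&(d>0)&(P[...,2]>.075)&(P[...,2]<.1)&(S>60)]
print('block',np.percentile(b[:,1],[1,99]).round(4),b[:,0].min().round(4),cv2.minAreaRect((b[:,:2]*1000).astype(np.float32)))
h=P[(H>5)&(H<16)&(S>180)&(V>120)&(u>235)&(u<285)&(v>200)&(v<235)&(d>0)]; print('handle z',np.median(h[:,2]))
```

```text
violet long 2580 [-0.04138765 -0.21877614] 0.03132264093191839
fence top offsets [-0.006  -0.0053 -0.0006  0.0046  0.0057]
violet short 169 [ 0.60011194 -0.34343334  0.03196089]
plate z 0.010480682008210118
block [-0.315  -0.2603] 0.4949 ((515.3455200195312, -287.0613098144531), (57.56591796875, 39.76417922973633), 86.98387145996094)
handle z 0.11765705554950108
```

>>> step_arm:
  deltas:
    - [[0,0,1.5,0,0,0],[0,0,1.5,0,0,0],[0,0,1.0,0,0,0],[0,0,0.4,0,0,0],[0,0,0,0,0,0],[0,0,0.1,0,0,0],[0,0,0.1,0,0,0],[0,0,0.1,0,0,0],[0,0,0,0,0,0],[0,0,0,0,0,0]]

```text
time_s: 11.2
eef_pos: [0.5408, -0.2885, 0.0465]
ee_rot: [[-0.999, 0.036, 0.0], [0.036, 0.999, -0.0], [-0.0, -0.0, -1.0]]
contact_force: [-0.6, -0.4, -2.3]
gripper_width: 0.174
```

>>> step_arm:
  deltas:
    - [[0,0,0.05,0,0,0],[0,0,0.05,0,0,0],[0,0,0,0,0,0],[0,0,0,0,0,0]]

```text
time_s: 11.6
eef_pos: [0.5407, -0.2885, 0.0456]
ee_rot: [[-0.999, 0.036, 0.0], [0.036, 0.999, -0.0], [-0.0, -0.0, -1.0]]
contact_force: [-1.6, 0.9, 2.0]
gripper_width: 0.173
```

It's resting lightly on the plate. Now slide toward the long fence (+y).

>>> step_arm:
  deltas:
    - [[0,0.2,0,0,0,0],[0,0.2,0,0,0,0],[0,0.2,0,0,0,0],[0,0.1,0,0,0,0],[0,0.1,0,0,0,0],[0,0.1,0,0,0,0],[0,0.1,0,0,0,0],[0,0,0,0,0,0],[0,0,0,0,0,0]]

```text
time_s: 12.5
eef_pos: [0.5414, -0.2787, 0.0456]
ee_rot: [[-0.999, 0.036, 0.001], [0.036, 0.999, -0.0], [-0.001, -0.0, -1.0]]
contact_force: [-0.2, -3.4, 2.6]
gripper_width: 0.177
```

>>> step_arm:
  deltas:
    - [[-0.2,0,0,0,0,0],[-0.2,0,0,0,0,0],[-0.2,0,0,0,0,0],[-0.1,0,0,0,0,0],[-0.1,0,0,0,0,0],[-0.1,0,0,0,0,0],[0,0,0,0,0,0],[0,0,0,0,0,0]]

```text
time_s: 13.3
eef_pos: [0.5471, -0.2775, 0.0457]
ee_rot: [[-0.999, 0.036, -0.005], [0.036, 0.999, 0.002], [0.005, 0.002, -1.0]]
contact_force: [-9.0, 0.1, 12.7]
gripper_width: 0.177
```

Run:
```python
from h import *
for n in('wrist','top'):
    m,im,d=cam(n); P=cloud(m,d); np.savez(n+'3.npz',im=im,P=P,d=d)
    if n=='top': t=im[185:285,265:385]
    else: w=im
save('c3.png',np.hstack([cv2.resize(w,(480,360)),cv2.resize(t,(320,360),interpolation=cv2.INTER_CUBIC)]))
D=np.load('wrist3.npz'); im=D['im'];P=D['P'];d=D['d'];u=np.arange(512)[None,:]+0*d; v=np.arange(384)[:,None]+0*d
z=P[...,2]
b=P[(u>190)&(u<330)&(v>140)&(v<235)&(d>0)&(z>.033)&(z<.05)]
print(np.percentile(b,[1,99],axis=0).round(4))
pl=P[(u>160)&(u<200)&(v>40)&(v<140)]; print('plate z',np.median(pl[:,2]))
print(bot.get_state()['contact_force'],bot.get_state()['ft_torque'])
```

```text
[[ 0.5008 -0.3069  0.0342]
 [ 0.5406 -0.2485  0.0479]]
plate z 0.010486243628329645
[-9.39618939  1.27963373 14.2177944 ] [-0.27803682  1.19637167 -0.14426462]
```

View pics/c3.png

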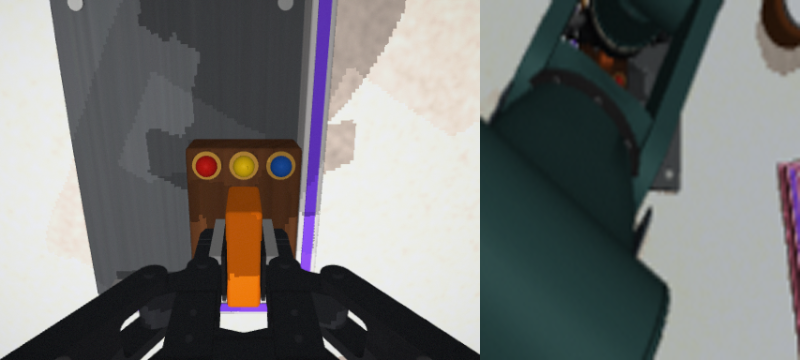

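Possibly stuck by drag on the plate (Fz is 14 N), so I'll unload it slightly.

>>> step_arm:
  deltas:
    - [[0,0,-0.05,0,0,0],[0,0,-0.05,0,0,0],[0,0,0,0,0,0],[0,0,0,0,0,0]]

```text
time_s: 13.8
eef_pos: [0.5492, -0.2779, 0.0457]
ee_rot: [[-0.999, 0.036, -0.002], [0.036, 0.999, 0.002], [0.002, 0.002, -1.0]]
contact_force: [-1.8, 0.9, -1.0]
gripper_width: 0.175
```

>>> step_arm:
  deltas:
    - [[-0.1,0,0,0,0,0],[0,0,0,0,0,0],[-0.1,0,0,0,0,0],[0,0,0,0,0,0],[-0.1,0,0,0,0,0],[0,0,0,0,0,0],[0,0,0,0,0,0]]

```text
time_s: 14.5
eef_pos: [0.5531, -0.2789, 0.0463]
ee_rot: [[-0.999, 0.036, 0.0], [0.036, 0.999, -0.0], [-0.0, -0.0, -1.0]]
contact_force: [0.2, 0.6, -3.0]
gripper_width: 0.173
```

>>> step_arm:
  deltas:
    - [[-0.1,0,0.02,0,0,0],[0,0,0,0,0,0],[-0.1,0,0,0,0,0],[0,0,0,0,0,0],[0,0,0,0,0,0]]

```text
time_s: 15.0
eef_pos: [0.5549, -0.2789, 0.0461]
ee_rot: [[-0.999, 0.036, -0.0], [0.036, 0.999, 0.0], [0.0, 0.0, -1.0]]
contact_force: [-0.6, 0.3, -3.3]
gripper_width: 0.175
```

>>> step_arm:
  deltas:
    - [[0,0.1,0,0,0,0],[0,0,0,0,0,0],[0,0.1,0,0,0,0],[0,0,0,0,0,0],[0,0,0,0,0,0]]

```text
time_s: 15.5
eef_pos: [0.555, -0.2769, 0.0461]
ee_rot: [[-0.999, 0.036, -0.0], [0.036, 0.999, 0.0], [0.0, 0.0, -1.0]]
contact_force: [-1.7, -0.5, -2.0]
gripper_width: 0.172
```

>>> step_arm:
  deltas:
    - [[-0.1,0,0,0,0,0],[0,0,0,0,0,0],[-0.1,0,0,0,0,0],[0,0,0,0,0,0],[0,0,0,0,0,0]]

```text
time_s: 16.0
eef_pos: [0.5552, -0.2767, 0.0459]
ee_rot: [[-0.999, 0.036, -0.004], [0.036, 0.999, 0.001], [0.004, 0.001, -1.0]]
contact_force: [-7.8, -0.4, 0.5]
gripper_width: 0.178
```

>>> step_arm:
  deltas:
    - [[0,0.1,0,0,0,0],[0,0,0,0,0,0],[0,0.1,0,0,0,0],[0,0,0,0,0,0],[0,0,0,0,0,0]]

```text
time_s: 16.5
eef_pos: [0.5553, -0.2764, 0.0459]
ee_rot: [[-0.999, 0.036, -0.003], [0.036, 0.999, -0.002], [0.003, -0.002, -1.0]]
contact_force: [-8.6, -6.0, -1.2]
gripper_width: 0.174
```

>>> step_arm:
  deltas:
    - [[0,0,0.03,0,0,0],[-0.1,0,0,0,0,0],[0,0.1,0,0,0,0],[0,0.1,0,0,0,0],[0,0,0,0,0,0],[0,0,0,0,0,0],[0,0,0,0,0,0],[0,0,0,0,0,0]]

```text
time_s: 17.3
eef_pos: [0.5553, -0.2763, 0.0459]
ee_rot: [[-0.999, 0.036, -0.005], [0.036, 0.999, -0.004], [0.005, -0.004, -1.0]]
contact_force: [-13.6, -12.6, 1.5]
gripper_width: 0.174
```

Run:
```python
from h import *
m,im,d=cam('wrist'); P=cloud(m,d)
m2,im2,d2=cam('side')
save('c4.png',np.hstack([cv2.resize(im,(480,360)),cv2.resize(im2[110:200,230:340],(320,360),interpolation=cv2.INTER_CUBIC)]))
u=np.arange(512)[None,:]+0*d; v=np.arange(384)[:,None]+0*d; z=P[...,2]
b=P[(u>190)&(u<330)&(v>140)&(v<225)&(d>0)&(z>.0345)&(z<.05)&(P[...,1]<-.243)]
print('block/beads',np.percentile(b,[1,99],axis=0).round(4))
hsv=cv2.cvtColor(im,cv2.COLOR_RGB2HSV).astype(int); q=P[(hsv[...,0]>115)&(hsv[...,0]<150)&(hsv[...,1]>90)&(d>0)&(z>.02)&(z<.045)&(u>300)&(v<280)]
c=np.polyfit(q[:,0],q[:,1],1); print('fence',c)
# block back-edge line and long side direction (image dark-brown pixels)
br=(hsv[...,0]<20)&(hsv[...,1]>80)&(d>0)&(v>140)&(v<240)&(z>.03)&(z<.042)&(hsv[...,2]<140)
e=np.array([P[r][br[r]][[0,-1]][:,:2] for r in range(165,215) if br[r].sum()>20]); print(len(e))
for i in (0,1): print('side slope',np.polyfit(e[:,i,0],e[:,i,1],1))
s=bot.get_state(); print(s['contact_force'],s['ft_torque'],s['eef_pos'],s['ee_rot'].round(4).tolist())
```

```text
block/beads [[ 0.5088 -0.3056  0.0351]
 [ 0.5437 -0.2473  0.0476]]
fence [-0.04129289 -0.21882737]
50
side slope [-0.03747149 -0.28625986]
side slope [-0.03803005 -0.22727278]
[-12.46403669 -12.6494439    1.16039297] [-2.12884044  2.29585697 -0.34619392] [ 0.55532245 -0.2762776   0.04596427] [[-0.9994, 0.0355, -0.0048], [0.0356, 0.9994, -0.0041], [0.0046, -0.0043, -1.0]]
```

View pics/c4.png

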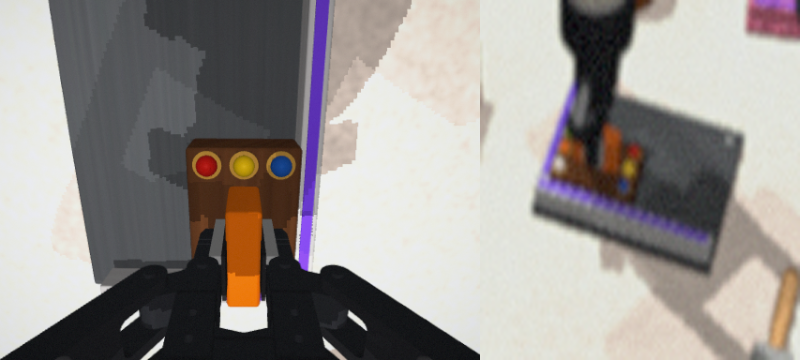

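The views show the carrier in the corner, flush with both fences and about 0.004 rad off the long one. I'll hold briefly, then hand in.

>>> step_arm:
  deltas:
    - [[0,0,0,0,0,0],[0,0,0,0,0,0],[0,0,0,0,0,0],[0,0,0,0,0,0],[0,0,0,0,0,0],[0,0,0,0,0,0]]

```text
time_s: 18.0
eef_pos: [0.5554, -0.2763, 0.046]
ee_rot: [[-0.999, 0.036, -0.005], [0.036, 0.999, -0.004], [0.005, -0.004, -1.0]]
contact_force: [-13.3, -12.0, 2.4]
gripper_width: 0.178
```

```bash
python3 -c "
from station import bot
s=bot.get_state(); print(s['contact_force'],s['eef_pos'],s['gripper_width']); print(bot.sign_off())"
```

```text
[-13.25912773 -11.99884655   2.40061756] [ 0.55535339 -0.27631679  0.04596798] 0.17778158562663202
the job is handed in; nothing more can be done
None
```

I pressed blue, let it up, then pressed green. I then set the carrier in the corner and handed in at about 18 s, still gripping it and pressing it against both fences. The sign-off gave no verdict.

- **Keys:** each press bottomed out, at 21 N on blue and 17 N on green, with the fingers lifted clear in between. The red key was never approached. I saw no direct reading of the key values.
- **Seating force:** at the end the tool felt about 13 N from the short fence and 12 N from the long fence, with about 2 N upward. These are wrist forces, so a small share may be friction rather than fence pressure.
- **Fit:** the last wrist picture showed the carrier's side within about 1 mm of the long fence face and its angle within 0.004 rad. The tool tilt was about 0.006 rad, and the grip held at about 15 mm on the 16 mm handle.
- **Disagreements:** contact with the fences came about 3 mm farther in x and 1 mm farther in y than the cameras predicted. I relied on the contact. The first slide towards the short fence stuck on the plate at about 14 N downward, and I freed it by easing the carrier up slightly.
- **Bystanders:** no contact was felt near them and none showed as moved in the pictures I viewed. I did not measure their positions again afterwards.

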